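# Screw the coaster press down with the tommy bar

## Robot

A 6-joint arm with a two-finger parallel gripper is mounted at the origin on a cart in front of the work surface, level with it; the furniture and walls round the work are solid. World frame = base frame: x ahead of the robot, y to its left, z up, the work surface at z = 0. Lengths are in m, angles in rad, forces in N, time in s.
With the tool pointing down it reaches from about 0.3 to 0.775 m from the base axis. Payload 14.6 kg.
Tool frame: the origin (TCP) lies between the finger pads; the fingertips stand 8 mm ahead of it and the grasp point (between the pads) lies 11 mm behind it; z points along the fingers, y is the line along which they close (so a half turn about z gives the same grasp; the last joint's range is limited). The gripper opens to 85 mm and grips with 20 to 120 N. Pads are 22 mm wide; open, the fingers measure 114 mm over their backs; the gripper's body (76 mm by 85 mm) begins 54 mm behind the grasp point. The pads swing forward as they close: fully open they stand 13 mm farther back than shut.
Start: joints at [-1.411, 0.3, 1.521, -0, 1.321, -0.067], TCP at [0.124, -0.536, 0.239] pointing down, gripper open.
Joint ranges: [-3.03, 3.03], [-0.79, 2.21], [0.23, 2.52], [-1.04, 4.18], [0, 3.07], [-2.55, 2.55]. Speed limits (rad/s): [2.22, 2.22, 2.57, 3.14, 3.14, 3.14].

## Interface

Orientations are given as a unit quaternion [x, y, z, w].
In Python, from station import * gives the robot as it stands.
- The arm moves only by the tool send_rows, never from a script. Its argument "plan" is one flat list of numbers, 7 for each row, row after row: the finger opening in cm, from 0 to 8.54, then the shift along the tool's x, y, z in cm, then the turn, a rotation vector about the tool's x, y, z in rad. A call has 1 to 20 rows; each row shifts and turns the commanded pose from where the row before left it, along the tool's axes as they then stand; what a row does not reach is not made up. A row lasts 1/12 s, in which the tool goes at most 41.7 mm and 7.16 degrees, less where a joint would pass 70% of its speed; a pose out of reach is approached as far as the arm can. A call is refused whole if a number of a shift passes 4.17 or a number of a turn 0.125, either way. A call with a gripper value outside its range is refused whole. The fingers move at their own pace and stop on an object; "squeeze" is the grip in N (left out, the last holds). Time passes only in rows, so rows that do not move let the fingers close. It gives the time, the measured TCP pose, the force, the opening and the grip force at its end, in the units of the state.
- observe(): the state, without advancing time (a new reading comes with each control period).
- capture(name): name is "scene" or "side" or "wrist"; returns the picture (384x512x3 uint8, blue, green, red); there is no depth.
- get_calibration(name): a dict with "K" (3x3 intrinsics, pixels), "eye" and "orientation" of the camera in the world. Camera axes: x right, y down, z forward; pixel columns grow to the right and rows downward; lengths in m; the calibration is good to about 2 mm. A picture is of the moment at which its call begins: read the wrist's pose just before it. get_calibration takes no time and is no camera call; for the wrist camera it gives the pose at the moment of the call.
- finish_job(): hands the job in; it is judged then, once.
The state is a dict: "clock": time; "joint_positions": joint angles; "qd": joint speeds; "joint_torque": joint torques, N m; "tool_pos": TCP position; "eef_rot": TCP orientation; "wrist_force": force on the tool from outside, world axes, zero at the start; "moment": the same for the moment, N m; "finger_gap": finger opening in m; "finger_force": force on a finger pad.
Only numpy, scipy, OpenCV 4.12 (cv2) and the standard library are available. Lean on these libraries where they do the work, as an engineer would, in place of code of your own. Each camera call takes 0.05 s, during which the arm holds its last target. There are 200 camera calls.

## Task

A glass coaster whose rim has just been glued lies in the small screw press and must be clamped while it sets. Take the loose steel bar from its wooden stand, stand it in a socket of the press's collar and push the collar round clockwise (seen from above), moving the bar to another socket whenever the strap is in the way, until the coaster is clamped firmly but not overtightened: that is when moving the bar on takes a push of about 10 N. Turn the collar only with the bar, not the fingers, never force the bar, leave the little bottle, the jar and the jigger alone, and put the bar back upright in its stand.

Things in the scene. Friction and masses are not known exactly. Their poses are not given: they have to be found in the camera images.
- press: The fixed press. Origin: centre of the underside of its wooden foot (110 x 176 mm, 22 mm high, with a round bed 46 mm high in the middle); z up. Two steel posts at y = +70 and -70 mm (heads to 147 mm height). Above the bed: the disc on its spindle, a beam, the collar, then the strap.
- strap_mid (a point): Middle of the strap's upper face, 143 mm high. The steel strap, 20 mm wide, 135 to 143 mm high, runs along the press's y axis over the collar's middle (spindle end to 148 mm). It stops a bar standing in a socket: on the robot's side the bar can sweep only from 67 degrees one side to 67 degrees the other side of the press's -x direction; sockets nearer the strap are covered.
- collar: Steel collar of the press, a disc 110 mm across, 30 mm thick. Origin: on its axis, at its underside, 103 mm above the worktop; z up; turns about z. In its flat top are six round blind sockets 15 mm wide (mouths chamfered to 20 mm), 26 mm deep (floors 4 mm above its origin), centres 42 mm from the axis at 0, 60, 120, 180, 240, 300 degrees from its own x axis.
- collar_top (a point): Centre of the collar's top, 133 mm high. Clockwise turning (from above) lowers the disc 3 mm per rad; 2.2 to 3.3 rad are needed. The collar stays where left. Push on the bar, square to the radius, that moves it slowly (a halted bar reads 0.5 to 2 N less): 6.5 N while the disc is free (friction); then it rises steadily: 8 N (clamps with 20 N), 10 N (50 N, right), 12 N (80 N, the limit).
- press_plate: Round steel pressing disc, 76 mm across, 8 mm thick, on a short coil spring under the spindle. Origin: on the press's axis, at its underside; z up. It starts 5.5 to 7.5 mm above the coaster.
- coaster: Round glass coaster with a silver rim, 85 mm across and 8 mm thick, lying loose on the press's bed under the disc. Origin: centre of its underside, 46 mm above the worktop.
- bar: Loose round steel bar, 12 mm thick and 112 mm long, about 0.11 kg, with a head 17 mm wide and 8 mm high at its top end and a slightly tapered foot. Stands upright in its stand. Origin: centre of its foot end; z along the bar towards its head.
- bar_foot (a point): Centre of the bar's foot end.
- stand: Fixed wooden block 54 x 54 mm, 46 mm high, on a 80 x 80 mm base 8 mm thick, with one round upright hole 16 mm wide (mouth chamfered to 22 mm), 38 mm deep. Origin: centre of its underside; z up.
- stand_floor (a point): Centre of the floor of the stand's hole, 8 mm above the worktop, where the bar's foot belongs.
- bitters: Small brown dropper bottle, 33 mm wide, 102 mm high; bystander. Origin: centre of its underside.
- toothpicks: Round jar with a black lid, 45 mm wide, 105 mm high; bystander. Origin: centre of its underside.
- jigger: Hourglass-shaped metal measuring cup, 45 mm wide, 80 mm high; bystander. Origin: centre of its underside.
Things that resemble listed ones, but are neither listed nor needed, are in the scene too. Of the things that look like the stand, take the one that is farthest from the robot's base at the start. Leave any purple look-alike of the coaster alone.

How it is judged:
By the outcome, as a careful person would: the job done as asked, in the order asked, and still so for the second after the job is handed in, with the robot touching nothing.
It also fails if it takes over 72 s, if anything falls off the work surface, if the arm or the gripper's body presses on something with over 40 N, if the wrist force passes 120 N, or if a joint passes its speed limit or range.

## Working session

There is one attempt and no reset: what is moved stays moved. The work goes in short steps, Python scripts to look and compute and a tool call to move; the robot and the scene stay as the last step left them, time stands still between calls to the robot, and variables do not carry over. Pictures are saved under pics/ and viewed, at most 10 in all, crops included, and the job is handed in when it is done.

Besides the shell and the picture viewer there is one more tool, called after "Call:" in YAML: its name, and indented under it one key for each argument. send_rows: Moves the arm, as the interface text tells. Its arguments: {"type":"object","properties":{"plan":{"type":"array","items":{"type":"number"}},"squeeze":{"type":"number"}},"required":["plan"]}

```bash
ls; mkdir -p pics; python3 - <<'E'
from station import *
import cv2
print(observe())
for n in("scene","side"):
    c=get_calibration(n);print(n,c)
    cv2.imwrite(f"pics/{n}0.png",cv2.resize(capture(n),(800,600),interpolation=cv2.INTER_CUBIC))
E
```

```text
pics
{'clock': 0.0, 'joint_positions': array([-1.41063571e+00,  3.00465278e-01,  1.52158196e+00,  1.21931165e-05,
        1.32070159e+00, -6.65985536e-02]), 'qd': array([-0.00031406, -0.00095385,  0.00097495, -0.00040735,  0.00034459,
       -0.00036519]), 'joint_torque': array([ 7.80730352e-04, -5.43501091e+01, -3.61792946e+01, -5.74118963e-05,
        3.99775832e-03,  2.24749542e-06]), 'tool_pos': array([ 0.12361621, -0.53569764,  0.23872413]), 'eef_rot': array([ 9.93579422e-01,  1.13135307e-01, -2.11341163e-05, -5.77731287e-04]), 'wrist_force': array([0.45385008, 0.64882322, 0.57559113]), 'moment': array([-0.02911919,  0.01442989,  0.07459098]), 'finger_force': 0.0, 'finger_gap': 0.0857915337533004}
scene {'K': array([[402.00184461,   0.        , 259.81756267],
       [  0.        , 402.00184461, 189.35394546],
       [  0.        ,   0.        ,   1.        ]]), 'eye': array([0.09272282, 0.53336874, 0.94307429]), 'orientation': array([-0.30970316,  0.88703008, -0.32492916,  0.1080862 ])}
side {'K': array([[456.1128188 ,   0.        , 266.42869374],
       [  0.        , 456.1128188 , 185.49014308],
       [  0.        ,   0.        ,   1.        ]]), 'eye': array([ 0.03672257, -1.15677583,  0.63165563]), 'orientation': array([ 0.81697488, -0.16794691,  0.09742644, -0.54300457])}
```

View pics/scene0.png

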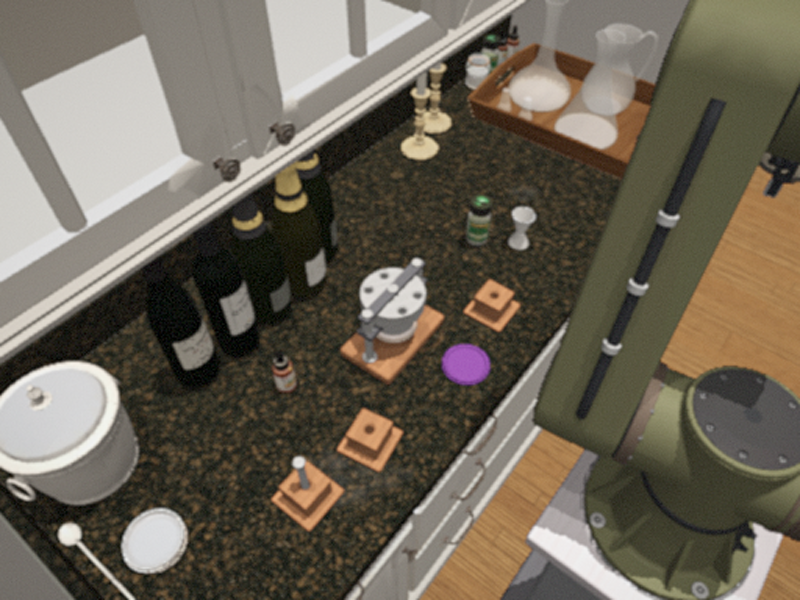

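View pics/side0.png

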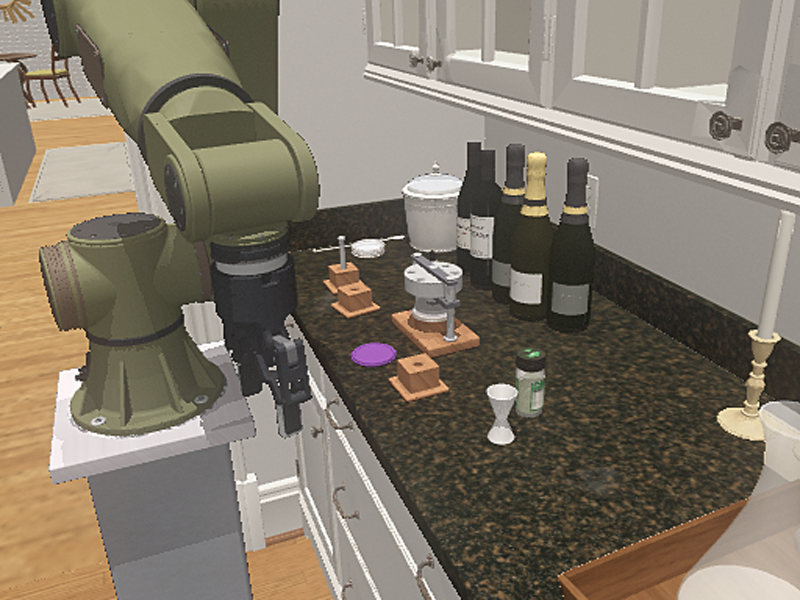

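```bash
cat > h.py <<'E'
import numpy as np, cv2
from scipy.spatial.transform import Rotation as R
from station import *
def ray(n,uv,cal=None):
    c=cal or get_calibration(n)
    d=R.from_quat(c["orientation"]).as_matrix()@np.linalg.inv(c["K"])@[uv[0],uv[1],1]
    return c["eye"],d
def atz(n,uv,z,cal=None):
    e,d=ray(n,uv,cal); return e+d*(z-e[2])/d[2]
def tri(a,b):
    (e1,d1),(e2,d2)=ray("scene",a),ray("side",b)
    s=np.linalg.lstsq(np.c_[d1,-d2],e2-e1,rcond=None)[0]
    p,q=e1+s[0]*d1,e2+s[1]*d2
    return (p+q)/2,np.linalg.norm(p-q)
def proj(n,P,cal=None):
    c=cal or get_calibration(n)
    p=(np.atleast_2d(P)-c["eye"])@R.from_quat(c["orientation"]).as_matrix()@c["K"].T
    return p[:,:2]/p[:,2:]
E
python3 - <<'E'
from h import *
k=1/1.5625
S=lambda x,y:((x+.5)*k-.5,(y+.5)*k-.5)
for nm,a,b in [("barhead",(299,461),(341,238)),("midhole",(370,428),(354,286)),("righthole",(494,293),(419,362)),("collar",(392,292),(433,273)),("bitters",(281,357),None),("jig",(521,214),(502,390)),("jar",(480,201),(531,353))]:
    if b: print(nm,tri(S(*a),S(*b)))
    else: print(nm,atz("scene",S(*a),.102))
im={n:capture(n) for n in("scene","side")}
t=[]
for n,x,y in [("scene",202,155),("side",228,150),("scene",145,270),("side",175,140)]:
    c=im[n][y:y+75,x:x+100]; t.append(cv2.resize(c,(400,300),interpolation=cv2.INTER_CUBIC))
cv2.imwrite("pics/m1.png",np.vstack([np.hstack(t[:2]),np.hstack(t[2:])]))
E
```

```text
barhead (array([0.44622872, 0.31558482, 0.11753843]), np.float64(0.0007430119400964027))
midhole (array([0.42950206, 0.18779268, 0.05078613]), np.float64(0.004452740228900541))
righthole (array([ 0.43028295, -0.17194476,  0.04791431]), np.float64(0.0025963647384386708))
collar (array([0.53411487, 0.00072249, 0.13074669]), np.float64(0.00044269828327058705))
bitters [0.60269296 0.20077731 0.102     ]
jig (array([ 0.48898685, -0.35617363,  0.08029111]), np.float64(0.0004158541645222987))
jar (array([ 0.56263766, -0.3128275 ,  0.10429671]), np.float64(0.0003845440158547429))
```

View pics/m1.png

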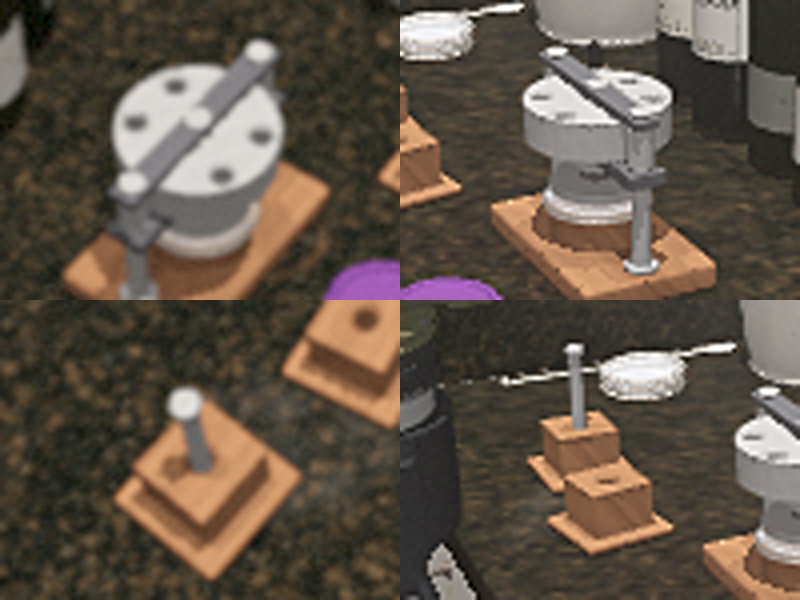

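```bash
python3 - <<'E'
from h import *
def T(ox,oy,x,y): return (ox+(x+.5)/4-.5, oy+(y+.5)/4-.5)
sc=lambda x,y:T(202,155,x,y); sd=lambda x,y:T(228,150,x-400,y)
sb=lambda x,y:T(145,270,x,y-300); db=lambda x,y:T(175,140,x-400,y-300)
H1=atz("scene",sc(261,50),.147);H2=atz("scene",sc(130,185),.147)
print("heads scene",H1,H2,(H1+H2)/2,np.linalg.norm(H1-H2),np.degrees(np.arctan2(*(H2-H1)[[1,0]])))
print("spindle",atz("scene",sc(199,117),.148), atz("side",sd(598,78),.148))
H1=atz("side",sd(645,121),.147);H2=atz("side",sd(555,53),.147)
print("heads side",H1,H2,(H1+H2)/2,np.linalg.norm(H1-H2))
C=np.array([.534,.0007])
for p in [(177,87),(135,122),(261,136),(221,175)]:
    P=atz("scene",sc(*p),.133);d=P[:2]-C;print("sock",P[:2],np.hypot(*d)*1e3,np.degrees(np.arctan2(d[1],d[0])))
for p in [(545,97),(648,87)]:
    P=atz("side",sd(*p),.133);d=P[:2]-C;print("sock side",P[:2],np.hypot(*d)*1e3,np.degrees(np.arctan2(d[1],d[0])))
print("bar",tri(sb(184,403),db(575,348)),atz("scene",sb(184,403),.12),atz("side",db(575,348),.12))
# stand corners top z=.046 scene, base
for p in [(204,398),(270,462),(203,534),(133,466)]: print("stop",atz("scene",sb(*p),.046)[:2])
for p in [(301,472),(210,578),(115,495)]: print("sbase",atz("scene",sb(*p),.008)[:2])
E
```

```text
heads scene [ 0.53534278 -0.07032592  0.147     ] [0.52848469 0.07392202 0.147     ] [0.53191373 0.00179805 0.147     ] 0.1444108803812598 92.72200941994464
spindle [0.52972819 0.00330632 0.148     ] [5.34489911e-01 5.04118851e-05 1.48000000e-01]
heads side [ 0.53159567 -0.08838644  0.147     ] [0.52718479 0.06591053 0.147     ] [ 0.52939023 -0.01123795  0.147     ] 0.15436000041480655
sock [ 0.56646383 -0.01819311] 37.56127987515482 -30.198295083236847
sock [0.56831306 0.02329203] 41.082674721437336 33.36127311182301
sock [ 0.49567592 -0.01943088] 43.28957131197451 -152.28794464323926
sock [0.49569709 0.02284388] 44.24323548480332 149.96671041487787
sock side [0.49869669 0.01702171] 38.89372393288512 155.18757420910566
sock side [0.57620493 0.00230965] 42.23561449835739 2.1841345473425067
bar (array([0.44703957, 0.31720294, 0.1183202 ]), np.float64(0.0011962083812840389)) [0.44567243 0.31777214 0.12      ] [0.44643368 0.31302712 0.12      ]
stop [0.47033868 0.28867691]
stop [0.4124907  0.29354188]
stop [0.41324663 0.34828501]
stop [0.4729099  0.34474353]
sbase [0.40714392 0.27638422]
sbase [0.40564166 0.35647945]
sbase [0.48438752 0.35611286]
```

```bash
python3 - <<'E'
from h import *
o=observe();c=get_calibration("wrist")
Rt=R.from_quat(o["eef_rot"])
print(Rt.inv().apply(c["eye"]-o["tool_pos"]),(Rt.inv()*R.from_quat(c["orientation"])).as_matrix().round(3),c["K"])
k=1/1.5625
for p in [(312,298),(215,385)]: print(atz("scene",(p[0]*k,p[1]*k),0))
# bottle tops
for a,b in [((289,170),(537,156)),((246,210),(515,148)),((308,155),(577,163))]: print(tri(np.array(a)*k,np.array(b)*k))
d=np.array([.47,.0,.36])-o["tool_pos"]; print(Rt.inv().apply(d)*100)
E
```

```text
[ 0.07974503  0.00063038 -0.13462521] [[-0.001 -0.95  -0.311]
 [ 1.    -0.001  0.   ]
 [-0.    -0.311  0.95 ]] [[264.92019135   0.         254.72729091]
 [  0.         264.92019135 193.79101401]
 [  0.           0.           1.        ]]
[0.71661372 0.02477165 0.        ]
[0.71101698 0.27405351 0.        ]
(array([0.74527178, 0.01172857, 0.31423003]), np.float64(0.03888787100744885))
(array([0.74667926, 0.10929115, 0.3058534 ]), np.float64(0.054280125997897465))
(array([ 0.77894674, -0.05853845,  0.30116651]), np.float64(0.0641738520817738))
[ 45.79647758 -44.42689645 -12.0703302 ]
```

Call:
send_rows:
  plan: [8.5,2.24,-2.23,0,0,0,0,8.5,2.24,-2.23,0,0,0,0,8.5,2.24,-2.23,0,0,0,0,8.5,2.24,-2.23,0,0,0,0,8.5,2.24,-2.23,0,0,0,0,8.5,2.24,-2.23,0,0,0,0,8.5,2.24,-2.23,0,0,0,0,8.5,2.24,-2.23,0,0,0,0,8.5,2.24,-2.23,0,0,0,0,8.5,2.24,-2.23,0,0,0,0,8.5,2.24,-2.23,0,0,0,0,8.5,2.24,-2.23,0,0,0,0,8.5,2.24,-2.23,0,0,0,0,8.5,2.24,-2.23,0,0,0,0,8.5,2.24,-2.23,0,0,0,0,8.5,2.24,-2.23,0,0,0,0,8.5,2.24,-2.23,0,0,0,0,8.5,2.24,-2.23,0,0,0,0,8.5,2.24,-2.23,0,0,0,0,8.5,2.24,-2.23,0,0,0,0]

```text
clock: 1.87
tool_pos: [0.4604, 0.001, 0.2393]
eef_rot: [0.994, 0.113, 0.0, 0.0]
wrist_force: [0.3, 0.2, -0.1]
finger_gap: 0.0852
finger_force: 0.0
```

```bash
python3 - <<'E'
from h import *
import pickle
o=observe();c=get_calibration("wrist");im=capture("wrist");print(o["tool_pos"],o["eef_rot"],o["wrist_force"],o["qd"].round(3))
pickle.dump((o,c,im),open("w1.pkl","wb"))
p=proj("w",[.5315,.002,.133],c)[0];print(p)
x,y=int(max(0,min(512-200,p[0]-100))),int(max(0,min(384-150,p[1]-75)));print(x,y)
cv2.imwrite("pics/w1.png",cv2.resize(im[y:y+150,x:x+200],(800,600),interpolation=cv2.INTER_CUBIC))
E
```

```text
[0.46042125 0.00103239 0.2392514 ] [9.93566299e-01 1.13251974e-01 1.48819714e-06 2.72432047e-06] [ 0.29026855  0.18147802 -0.06903507] [ 0.751  0.449 -0.487 -0.001  0.035  0.747]
[271.10915491 119.43708459]
171 44
```

View pics/w1.png

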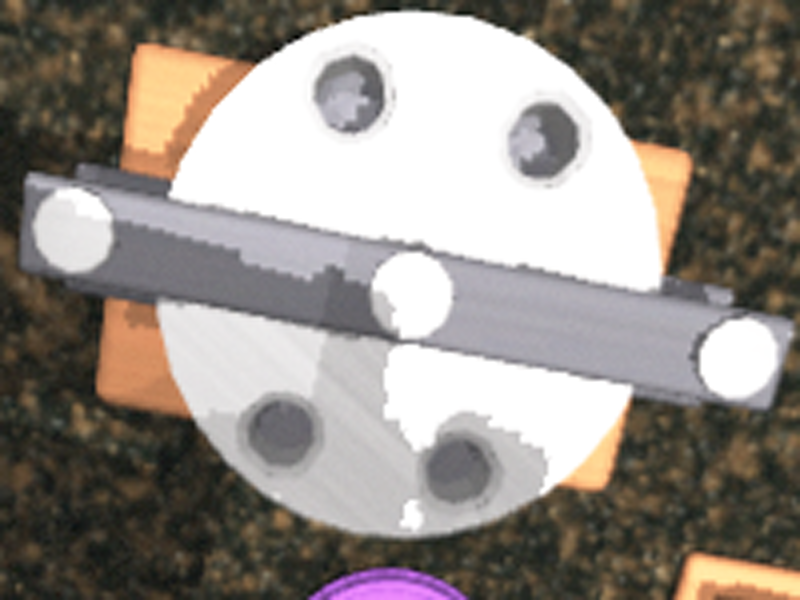

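```bash
cat >> h.py <<'E'
def fitpress(c,socks,heads,spin):
    P=lambda p,z: atz("w",p,z,c)[:2]
    h=[P(p,.147) for p in heads]; s=[P(p,.133) for p in socks]
    print("heads",h,np.linalg.norm(h[0]-h[1]),"mid",(h[0]+h[1])/2,"ang",np.degrees(np.arctan2(*(h[0]-h[1])[::-1])),"spin",P(spin,.148))
    for i in range(0,len(s)-1,2): print("pairmid",(s[i]+s[i+1])/2,np.linalg.norm(s[i]-s[i+1]))
    C=np.mean(s,0)
    for q in s: d=q-C; print(q,np.hypot(*d),np.degrees(np.arctan2(d[1],d[0]))%360)
E
python3 - <<'E'
from h import *
import pickle
o,c,im=pickle.load(open("w1.pkl","rb"))
T=lambda x,y:(171+(x+.5)/4-.5,44+(y+.5)/4-.5)
fitpress(c,[T(352,93),T(459,470),T(545,141),T(281,433)],[T(74,230),T(737,358)],T(412,295))
o=observe();print(o["tool_pos"],o["qd"].round(3),o["eef_rot"])
d=np.array([.40,.317,.24])-o["tool_pos"];print(R.from_quat(o["eef_rot"]).inv().apply(d)*100)
E
```

```text
heads [array([0.53088063, 0.07101824]), array([ 0.53690212, -0.06818072])] 0.13932914137173064 mid [0.53389137 0.00141876] ang 92.47696338875842 spin [0.5339637  0.00140454]
pairmid [0.53421388 0.00123939] 0.0826981855735381
pairmid [0.53387064 0.00132268] 0.08314207850866086
[0.56983433 0.02223775] 0.041475971158069294 30.34951624402186
[ 0.49859343 -0.01975897] 0.04122258048267897 210.69047456028628
[ 0.56999323 -0.01925181] 0.04140132855100278 330.2678133456348
[0.49774804 0.02189717] 0.041740807133551605 150.4022034103858
[0.46232014 0.00417115 0.23920069] [-0.089 -0.035  0.041 -0.007 -0.008 -0.135] [ 9.93481137e-01  1.13994717e-01  4.26493573e-04 -5.02588946e-04]
[  1.01569245 -31.88148553  -0.05021637]
```

Call:
send_rows:
  plan: [8.5,0.08,-3.0,0,0,0,0,8.5,0.08,-3.0,0,0,0,0,8.5,0.08,-3.0,0,0,0,0,8.5,0.08,-3.0,0,0,0,0,8.5,0.08,-3.0,0,0,0,0,8.5,0.08,-3.0,0,0,0,0,8.5,0.08,-3.0,0,0,0,0,8.5,0.08,-3.0,0,0,0,0,8.5,0.08,-3.0,0,0,0,0,8.5,0,0,0,0,0,-0.108,8.5,0,0,0,0,0,-0.108,8.5,0,0,0,0,0,-0.108,8.5,0,0,0,0,0,-0.108,8.5,0,0,0,0,0,-0.108,8.5,0,0,0,0,0,-0.108,8.5,0,0,0,0,0,0,8.5,0,0,0,0,0,0]

```text
clock: 3.33
tool_pos: [0.4062, 0.2641, 0.2392]
eef_rot: [0.907, 0.422, -0.0, 0.0]
wrist_force: [0.5, -0.3, 0.3]
finger_gap: 0.085
finger_force: 0.0
```

```bash
python3 - <<'E'
from h import *
import pickle
o=observe();c=get_calibration("wrist");im=capture("wrist");print(o["tool_pos"],o["eef_rot"],o["qd"].round(3))
pickle.dump((o,c,im),open("w2.pkl","wb"))
p=proj("w",[[.4465,.3165,.12],[.4465,.3165,.046]],c);print(p)
p=p.mean(0)
x,y=int(max(0,min(512-200,p[0]-100))),int(max(0,min(384-150,p[1]-75)));print(x,y)
cv2.imwrite("pics/w2.png",cv2.resize(im[y:y+150,x:x+200],(800,600),interpolation=cv2.INTER_CUBIC))
E
```

```text
[0.40615556 0.26405496 0.23919452] [ 9.06568235e-01  4.22059265e-01 -1.09307669e-04  1.43789748e-06] [ 0.    -0.001 -0.003 -0.001 -0.002  0.029]
[[251.06397794 122.13214279]
 [251.84642532 118.75503185]]
151 45
```

View pics/w2.png

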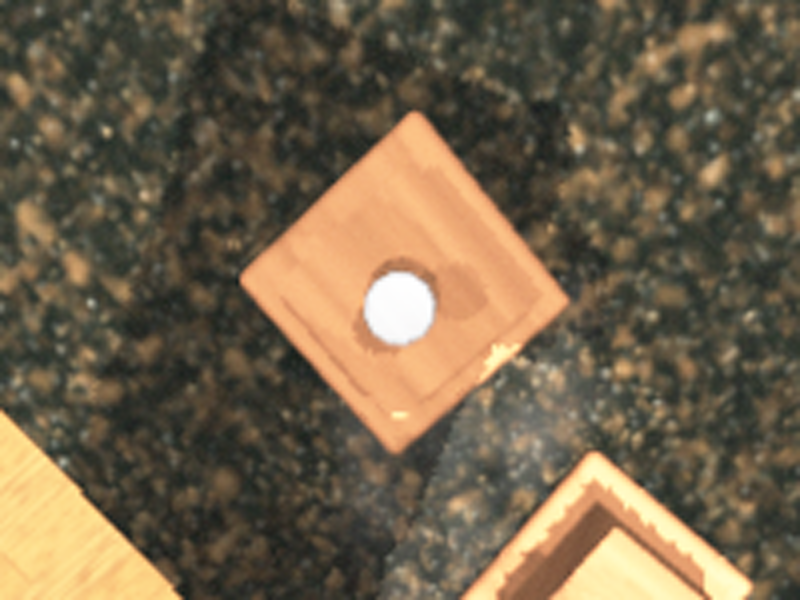

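```bash
python3 - <<'E'
from h import *
import pickle
o,c,im=pickle.load(open("w2.pkl","rb"))
T=lambda x,y:(151+(x+.5)/4-.5,45+(y+.5)/4-.5)
B=atz("w",T(400,307),.12,c);print(B,"base centre",np.mean([atz("w",T(*p),.008,c) for p in [(415,112),(242,280),(397,452),(568,298)]],0), "hole",atz("w",T(397,303),.046,c))
o=observe();Rt=R.from_quat(o["eef_rot"])
print(o["tool_pos"],Rt.inv().apply([B[0],B[1],.072]-o["tool_pos"])*100)
E
```

```text
[0.4466281  0.31727773 0.12      ] base centre [0.44680395 0.31711924 0.008     ] hole [0.44349567 0.31659689 0.046     ]
[0.40618233 0.26405071 0.23921942] [ 6.67956917 -0.33355173 16.72080173]
```

Call:
send_rows:
  plan: [8.5,2.24,-0.11,0,0,0,0,8.5,2.22,-0.11,0,0,0,0,8.5,2.22,-0.11,0,0,0,0,8.5,0,0,0,0,0,0,8.5,0,0,3.5,0,0,0,8.5,0,0,3.5,0,0,0,8.5,0,0,3.5,0,0,0,8.5,0,0,3.5,0,0,0,8.5,0,0,2.7,0,0,0,8.5,0,0,0,0,0,0,0.5,0,0,0,0,0,0,0.5,0,0,0,0,0,0,0.5,0,0,0,0,0,0,0.5,0,0,0,0,0,0,0.5,0,0,0,0,0,0,0.5,0,0,0,0,0,0,0.5,0,0,0,0,0,0,0.5,0,0,0,0,0,0]
  squeeze: 80

```text
clock: 4.88
tool_pos: [0.4467, 0.3179, 0.0732]
eef_rot: [0.906, 0.424, 0.001, -0.0]
wrist_force: [-1.6, -0.2, 6.7]
finger_gap: 0.0103
finger_force: 77.6
```

```bash
python3 - <<'E'
from h import *
o=observe();print(o)
E
```

```text
{'clock': 4.8833, 'joint_positions': array([5.51492932e-01, 4.90141488e-01, 1.67782230e+00, 4.13051482e-04,
       9.72380379e-01, 1.24732664e+00]), 'qd': array([-1.50761460e-03,  1.13914093e-03,  4.00868271e-04, -1.56244474e-03,
        1.44265027e-03,  5.88995333e-05]), 'joint_torque': array([-9.90014747e-01, -5.52488530e+01, -2.82441509e+01, -4.12485246e-01,
       -4.75316830e-01, -3.28931146e-04]), 'tool_pos': array([0.44671995, 0.31787037, 0.07320571]), 'eef_rot': array([ 9.05870651e-01,  4.23553947e-01,  6.00772034e-04, -2.40619017e-04]), 'wrist_force': array([-1.63471117, -0.20205073,  6.68378854]), 'moment': array([ 0.19494675,  0.50803232, -0.01512913]), 'finger_force': 77.58319806307554, 'finger_gap': 0.010254118066459518}
```

Call:
send_rows:
  plan: [0.5,0,0,-0.8,0,0,0,0.5,0,0,-1.2,0,0,0,0.5,0,0,-2,0,0,0,0.5,0,0,-2.5,0,0,0,0.5,0,0,-3,0,0,0,0.5,0,0,-3,0,0,0,0.5,0,0,-3,0,0,0,0.5,-1.89,2.13,0,0,0,0,0.5,-1.89,2.13,0,0,0,0,0.5,-1.89,2.13,0,0,0,0,0.5,-1.89,2.13,0,0,0,0,0.5,-1.89,2.13,0,0,0,0,0.5,-1.89,2.13,0,0,0,0,0.5,-1.89,2.13,0,0,0,0,0.5,-1.89,2.13,0,0,0,0,0.5,-1.89,2.13,0,0,0,0,0.5,-1.89,2.13,0,0,0,0,0.5,-1.89,2.13,0,0,0,0,0.5,-1.89,2.13,0,0,0,0,0.5,0,0,0,0,0,0]

```text
clock: 6.55
tool_pos: [0.4975, -0.0242, 0.2283]
eef_rot: [0.907, 0.422, 0.0, 0.001]
wrist_force: [0.1, 0.3, 0.1]
finger_gap: 0.0104
finger_force: 77.9
```

Call:
send_rows:
  plan: [0.5,0,0,0,0,0,0,0.5,0,0,0,0,0,0,0.5,0,0,0,0,0,0]

```text
clock: 6.8
tool_pos: [0.4971, -0.0197, 0.2277]
eef_rot: [0.906, 0.424, 0.0, 0.0]
wrist_force: [-0.2, 0.7, -1.7]
finger_gap: 0.0103
finger_force: 77.9
```

```bash
cat >> h.py <<'E'
C=np.array([.534,.0013])
def st(target=None):
    o=observe();Rt=R.from_quat(o["eef_rot"]);p=o["tool_pos"]
    psi=np.degrees(2*np.arctan2(o["eef_rot"][1],o["eef_rot"][0]))
    d=p[:2]-C;r=np.hypot(*d);phi=np.degrees(np.arctan2(d[1],d[0]))%360
    u=d/r;t=np.array([u[1],-u[0]]);f=o["wrist_force"]
    print("t %.2f"%o["clock"],p.round(4),"psi %.2f r %.4f phi %.2f"%(psi,r,phi),"F rad %.2f tan_cw %.2f z %.2f"%(f[:2]@u,f[:2]@t,f[2]),"M",o["moment"].round(2),"gap %.4f ff %.0f q6 %.2f"%(o["finger_gap"],o["finger_force"],o["joint_positions"][5]),"tilt",Rt.apply([0,0,1]).round(4))
    if target is not None: print("shift cm",(Rt.inv().apply(np.array(target)-p)*100).round(2))
    return o
E
python3 - <<'E'
from h import *
a=np.radians(210.5)
o=st([*(C+.042*np.array([np.cos(a),np.sin(a)])),.172])
import pickle
c=get_calibration("wrist");im=capture("wrist");pickle.dump((o,c,im),open("w3.pkl","wb"))
cv2.imwrite("pics/w3.png",im)
E
```

```text
t 6.80 [ 0.4971 -0.0197  0.2277] psi 50.17 r 0.0424 phi 209.62 F rad -0.18 tan_cw 0.71 z -1.69 M [ 0.03  0.01 -0.03] gap 0.0103 ff 78 q6 0.58 tilt [ 3.e-04  0.e+00 -1.e+00]
shift cm [0.02 0.07 5.57]
```

View pics/w3.png

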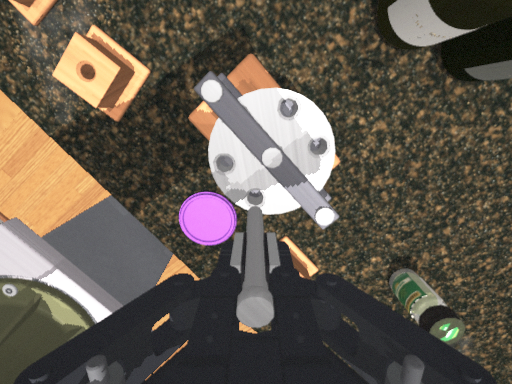

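Call:
send_rows:
  plan: [0.5,0.02,0.07,1,0,0,0,0.5,0,0,1.5,0,0,0,0.5,0,0,0.4,0,0,0,0.5,0,0,0.3,0,0,0,0.5,0,0,0.3,0,0,0,0.5,0,0,0.3,0,0,0,0.5,0,0,0,0,0,0]

```text
clock: 7.43
tool_pos: [0.4979, -0.0207, 0.189]
eef_rot: [0.906, 0.424, -0.0, -0.0]
wrist_force: [-0.3, -0.2, -1.1]
finger_gap: 0.0103
finger_force: 77.9
```

```bash
python3 -c "
from h import *
st()"
```

```text
t 7.43 [ 0.4979 -0.0207  0.189 ] psi 50.13 r 0.0423 phi 211.29 F rad 0.40 tan_cw 0.00 z -1.05 M [0.04 0.01 0.02] gap 0.0103 ff 78 q6 0.58 tilt [-2.e-04  0.e+00 -1.e+00]
```

Call:
send_rows:
  plan: [0.5,0,0,0.3,0,0,0,0.5,0,0,0.3,0,0,0,0.5,0,0,0.3,0,0,0,0.5,0,0,0.3,0,0,0,0.5,0,0,0.25,0,0,0,0.5,0,0,0,0,0,0,0.5,0.075,-0.196,0,0,0,0.05,0.5,0.075,-0.196,0,0,0,0.05,0.5,0.075,-0.196,0,0,0,0.05,0.5,0.075,-0.196,0,0,0,0.05,0.5,0.075,-0.196,0,0,0,0.05]

```text
clock: 8.35
tool_pos: [0.4939, -0.0119, 0.1748]
eef_rot: [0.952, 0.306, -0.0, 0.001]
wrist_force: [1.1, -7.1, -3.2]
finger_gap: 0.0102
finger_force: 77.8
```

```bash
python3 -c "
from h import *
st()"
```

```text
t 8.35 [ 0.4939 -0.0119  0.1748] psi 35.65 r 0.0422 phi 198.17 F rad 1.19 tan_cw -7.03 z -3.17 M [-1.49 -0.1   0.01] gap 0.0102 ff 78 q6 0.85 tilt [ 4.0e-04 -1.7e-03 -1.0e+00]
```

Call:
send_rows:
  plan: [0.5,0.075,-0.196,0,0,0,0.05,0.5,0.075,-0.196,0,0,0,0.05,0.5,0.075,-0.196,0,0,0,0.05,0.5,0.075,-0.196,0,0,0,0.05,0.5,0.075,-0.196,0,0,0,0.05,0.5,0.075,-0.196,0,0,0,0.05,0.5,0.075,-0.196,0,0,0,0.05,0.5,0.075,-0.196,0,0,0,0.05,0.5,0.075,-0.196,0,0,0,0.05,0.5,0.075,-0.196,0,0,0,0.05,0.5,0.075,-0.196,0,0,0,0.05,0.5,0.075,-0.196,0,0,0,0.05]

```text
clock: 9.35
tool_pos: [0.4935, 0.0131, 0.1747]
eef_rot: [1.0, 0.011, -0.001, 0.001]
wrist_force: [-6.0, -5.1, 2.0]
finger_gap: 0.0102
finger_force: 77.8
```

```bash
python3 -c "
from h import *
st()"
```

```text
t 9.35 [0.4935 0.0131 0.1747] psi 1.28 r 0.0422 phi 163.74 F rad 4.31 tan_cw -6.54 z 1.99 M [-1.12  1.33 -0.06] gap 0.0102 ff 78 q6 1.50 tilt [-0.002  -0.0014 -1.    ]
```

Call:
send_rows:
  plan: [0.5,0.0,-0.22,0,0,0,0.05,0.5,0.075,-0.196,0,0,0,0.05,0.5,0.075,-0.196,0,0,0,0.05,0.5,0.075,-0.196,0,0,0,0.05,0.5,0.075,-0.196,0,0,0,0.05,0.5,0.075,-0.196,0,0,0,0.05,0.5,0.075,-0.196,0,0,0,0.05,0.5,0.075,-0.196,0,0,0,0.05,0.5,0.075,-0.196,0,0,0,0.05,0.5,0.075,-0.196,0,0,0,0.05,0.5,0.075,-0.196,0,0,0,0.05,0.5,0.075,-0.196,0,0,0,0.05]

```text
clock: 10.35
tool_pos: [0.5069, 0.034, 0.1746]
eef_rot: [0.959, -0.285, -0.001, 0.001]
wrist_force: [-8.0, -1.5, 2.9]
finger_gap: 0.01
finger_force: 78.1
```

```bash
python3 -c "
from h import *
st()"
```

```text
t 10.35 [0.5069 0.034  0.1746] psi -33.10 r 0.0425 phi 129.63 F rad 3.92 tan_cw -7.15 z 2.93 M [-0.31  1.66  0.06] gap 0.0100 ff 78 q6 2.14 tilt [-2.7e-03 -5.0e-04 -1.0e+00]
```

Call:
send_rows:
  plan: [0.5,0.02,-0.21,0,0,0,0.05,0.5,0.075,-0.196,0,0,0,0.05,0.5,0.075,-0.196,0,0,0,0.05,0.5,0,0,0,0,0,0,0.5,0,0,0,0,0,0]

```text
clock: 10.77
tool_pos: [0.512, 0.0379, 0.1747]
eef_rot: [0.935, -0.355, -0.001, 0.0]
wrist_force: [-4.7, -1.2, 1.2]
finger_gap: 0.01
finger_force: 78.2
```

```bash
python3 -c "
from h import *
st()"
```

```text
t 10.77 [0.512  0.0379 0.1747] psi -41.56 r 0.0427 phi 120.94 F rad 1.36 tan_cw -4.62 z 1.18 M [-0.16  1.07  0.05] gap 0.0100 ff 78 q6 2.30 tilt [-1.9e-03 -3.0e-04 -1.0e+00]
```

Call:
send_rows:
  plan: [0.5,-0.04,0.1,0,0,0,0,0.5,-0.03,0.09,0,0,0,0,0.5,0,0,-0.2,0,0,0,0.5,0,0,-0.5,0,0,0,0.5,0,0,-0.8,0,0,0,0.5,0,0,-1,0,0,0,0.5,0,0,-1.5,0,0,0,0.5,0,0,-1.7,0,0,0,0.5,0,0,0,0,0,0]

```text
clock: 11.52
tool_pos: [0.512, 0.0371, 0.2358]
eef_rot: [0.935, -0.355, 0.003, -0.001]
wrist_force: [0.1, -0.2, -1.5]
finger_gap: 0.0099
finger_force: 78.1
```

```bash
python3 - <<'E'
from h import *
import pickle
a=np.radians(242.5);S=C+.042*np.array([np.cos(a),np.sin(a)])
o=st([*S,.2297]);print(S)
c=get_calibration("wrist");im=capture("wrist")
p=proj("w",[*C,.133],c)[0]
x,y=int(max(0,min(312,p[0]-100))),int(max(0,min(234,p[1]-75)));print(x,y)
pickle.dump((o,c,im),open("w4.pkl","wb"))
cv2.imwrite("pics/w4.png",cv2.resize(im[y:y+150,x:x+200],(800,600),interpolation=cv2.INTER_CUBIC))
E
```

```text
t 11.52 [0.512  0.0371 0.2358] psi -41.55 r 0.0420 phi 121.60 F rad -0.23 tan_cw -0.07 z -1.46 M [ 0.03 -0.01  0.02] gap 0.0099 ff 78 q6 2.30 tilt [ 0.0058  0.     -1.    ]
shift cm [5.04 5.3  0.62]
[ 0.51460656 -0.03595445]
168 79
```

View pics/w4.png

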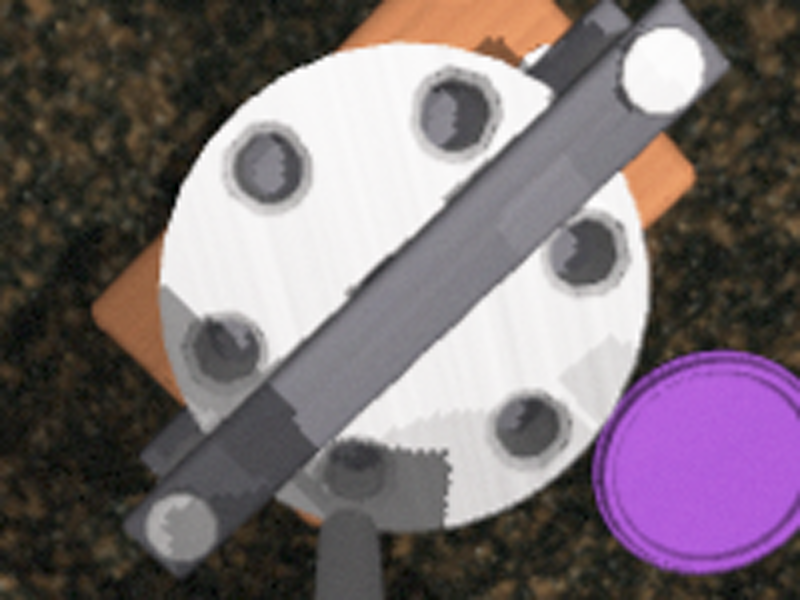

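```bash
python3 - <<'E'
from h import *
import pickle
o,c,im=pickle.load(open("w4.pkl","rb"))
T=lambda x,y:(168+(x+.5)/4-.5,79+(y+.5)/4-.5)
fitpress(c,[T(268,168),T(531,427),T(224,349),T(589,251),T(458,114),T(355,470)],[T(181,527),T(662,70)],T(406,292))
E
```

```text
heads [array([0.53094374, 0.07089189]), array([ 0.53722463, -0.06848926])] 0.13952258753796135 mid [0.53408418 0.00120132] ang 92.58015696834138 spin [ 0.53766011 -0.00199124]
pairmid [0.53390711 0.00077528] 0.0836291723708559
pairmid [0.5342625  0.00064577] 0.08459867132838081
pairmid [0.53417225 0.00070474] 0.0829179459323329
[0.57560738 0.00386509] 0.0416133167071433 4.350237173211404
[ 0.49220684 -0.00231454] 0.04201601562412687 184.12610733609816
[0.55309849 0.03851976] 0.04230954000420194 63.33930978041978
[ 0.5154265  -0.03722822] 0.04228974397789137 243.77541580974002
[ 0.55684459 -0.03400566] 0.04149410950959959 303.21648773964193
[0.5114999  0.03541513] 0.04142388901785409 123.08742046856301
```

Call:
send_rows:
  plan: [0.5,1.71,1.76,0,0,0,0,0.5,1.71,1.76,0,0,0,0,0.5,1.71,1.76,0,0,0,0,0.5,0,0,0,0,0,-0.1223,0.5,0,0,0,0,0,-0.1223,0.5,0,0,0,0,0,-0.1223,0.5,0,0,0,0,0,-0.1223,0.5,0,0,0,0,0,-0.1223,0.5,0,0,0,0,0,-0.1223,0.5,0,0,0,0,0,-0.1223,0.5,0,0,0,0,0,-0.1223,0.5,0,0,0,0,0,-0.1223,0.5,0,0,0,0,0,-0.1223,0.5,0,0,0,0,0,-0.1223,0.5,0,0,0,0,0,-0.1223,0.5,0,0,0,0,0,-0.1223,0.5,0,0,0,0,0,-0.1223,0.5,0,0,0,0,0,-0.1223,0.5,0,0,0,0,0,0,0.5,0,0,0,0,0,0]

```text
clock: 13.23
tool_pos: [0.514, -0.0364, 0.2313]
eef_rot: [0.851, 0.525, -0.0, -0.0]
wrist_force: [-0.2, 0.1, -0.7]
finger_gap: 0.0101
finger_force: 78.2
```

```bash
sed -i 's/C=np.array(\[.534,.0013\])/C=np.array([.534,.0010])/' h.py; python3 - <<'E'
from h import *
a=np.radians(243.65);S=C+.042*np.array([np.cos(a),np.sin(a)])
o=st([*S,.1747])
E
```

```text
t 13.23 [ 0.514  -0.0364  0.2313] psi 63.33 r 0.0424 phi 241.90 F rad -0.02 tan_cw 0.22 z -0.65 M [-0.03  0.02 -0.02] gap 0.0101 ff 78 q6 0.32 tilt [-7.e-04  1.e-04 -1.e+00]
shift cm [0.04 0.13 5.66]
```

Call:
send_rows:
  plan: [0.5,0.04,0.13,1,0,0,0,0.5,0,0,1.5,0,0,0,0.5,0,0,0.5,0,0,0,0.5,0,0,0.3,0,0,0,0.5,0,0,0.3,0,0,0,0.5,0,0,0.3,0,0,0,0.5,0,0,0.3,0,0,0,0.5,0,0,0,0,0,0]

```text
clock: 13.9
tool_pos: [0.5154, -0.0367, 0.1895]
eef_rot: [0.85, 0.527, -0.0, -0.0]
wrist_force: [0.0, -0.1, -1.6]
finger_gap: 0.0099
finger_force: 78.2
```

```bash
python3 -c "
from h import *
st()"
```

```text
t 13.90 [ 0.5154 -0.0367  0.1895] psi 63.54 r 0.0420 phi 243.77 F rad 0.07 tan_cw -0.04 z -1.59 M [ 0.05 -0.01 -0.03] gap 0.0099 ff 78 q6 0.32 tilt [-3.e-04  1.e-04 -1.e+00]
```

Call:
send_rows:
  plan: [0.5,0,0,0.3,0,0,0,0.5,0,0,0.3,0,0,0,0.5,0,0,0.3,0,0,0,0.5,0,0,0.3,0,0,0,0.5,0,0,0.25,0,0,0,0.5,0,0,0,0,0,0,0.5,0.004,-0.21,0,0,0,0.05,0.5,0.004,-0.21,0,0,0,0.05,0.5,0.004,-0.21,0,0,0,0.05,0.5,0.004,-0.21,0,0,0,0.05,0.5,0.004,-0.21,0,0,0,0.05,0.5,0.004,-0.21,0,0,0,0.05,0.5,0.004,-0.21,0,0,0,0.05,0.5,0.004,-0.21,0,0,0,0.05]

```text
clock: 15.07
tool_pos: [0.5028, -0.0271, 0.1754]
eef_rot: [0.938, 0.346, 0.001, 0.001]
wrist_force: [3.8, -5.0, -4.2]
finger_gap: 0.0101
finger_force: 78.0
```

```bash
python3 -c "
from h import *
st()"
```

```text
t 15.07 [ 0.5028 -0.0271  0.1754] psi 40.49 r 0.0420 phi 221.96 F rad 0.49 tan_cw -6.27 z -4.16 M [-1.05 -0.96  0.06] gap 0.0101 ff 78 q6 0.74 tilt [ 0.0017 -0.0013 -1.    ]
```

Call:
send_rows:
  plan: [0.5,0.002,-0.168,0,0,0,0.04,0.5,0.003,-0.168,0,0,0,0.04,0.5,0.003,-0.168,0,0,0,0.04,0.5,0.003,-0.168,0,0,0,0.04,0.5,0.003,-0.168,0,0,0,0.04]

```text
clock: 15.48
tool_pos: [0.4978, -0.0204, 0.1754]
eef_rot: [0.968, 0.251, 0.0, 0.001]
wrist_force: [2.3, -6.7, -4.7]
finger_gap: 0.0101
finger_force: 78.2
```

```bash
python3 -c "
from h import *
st()"
```

```text
t 15.48 [ 0.4978 -0.0204  0.1754] psi 29.06 r 0.0421 phi 210.58 F rad 1.45 tan_cw -6.90 z -4.69 M [-1.44 -0.57  0.01] gap 0.0101 ff 78 q6 0.95 tilt [ 0.0012 -0.0017 -1.    ]
```

Call:
send_rows:
  plan: [0.5,0.003,-0.126,0,0,0,0.03,0.5,0.003,-0.126,0,0,0,0.03,0.5,0.003,-0.126,0,0,0,0.03,0.5,0.003,-0.126,0,0,0,0.03,0.5,0.003,-0.126,0,0,0,0.03]

```text
clock: 15.9
tool_pos: [0.495, -0.0149, 0.1754]
eef_rot: [0.984, 0.178, 0.0, 0.001]
wrist_force: [1.3, -7.9, -2.6]
finger_gap: 0.0099
finger_force: 78.3
```

```bash
python3 -c "
from h import *
st()"
```

```text
t 15.90 [ 0.495  -0.0149  0.1754] psi 20.50 r 0.0421 phi 202.15 F rad 1.78 tan_cw -7.84 z -2.61 M [-1.76 -0.17  0.01] gap 0.0099 ff 78 q6 1.11 tilt [ 6.0e-04 -2.1e-03 -1.0e+00]
```

Call:
send_rows:
  plan: [0.5,-0.018,-0.084,0,0,0,0.02,0.5,-0.018,-0.084,0,0,0,0.02,0.5,0.002,-0.084,0,0,0,0.02,0.5,0.002,-0.084,0,0,0,0.02,0.5,0.002,-0.084,0,0,0,0.02]

```text
clock: 16.32
tool_pos: [0.4935, -0.011, 0.1754]
eef_rot: [0.992, 0.129, 0.0, 0.001]
wrist_force: [0.4, -8.1, -1.8]
finger_gap: 0.0102
finger_force: 78.3
```

```bash
python3 -c "
from h import *
st()"
```

```text
t 16.32 [ 0.4935 -0.011   0.1754] psi 14.80 r 0.0423 phi 196.56 F rad 1.95 tan_cw -7.86 z -1.75 M [-1.8  -0.23  0.06] gap 0.0102 ff 78 q6 1.22 tilt [ 7.0e-04 -2.1e-03 -1.0e+00]
```

Call:
send_rows:
  plan: [0.5,0.002,-0.084,0,0,0,0.02,0.5,0.002,-0.084,0,0,0,0.02]

```text
clock: 16.48
tool_pos: [0.493, -0.0094, 0.1754]
eef_rot: [0.994, 0.109, 0.0, 0.001]
wrist_force: [0.3, -7.9, -2.5]
finger_gap: 0.0101
finger_force: 78.4
```

```bash
python3 -c "
from h import *
st()"
```

```text
t 16.48 [ 0.493  -0.0094  0.1754] psi 12.50 r 0.0423 phi 194.28 F rad 1.69 tan_cw -7.72 z -2.48 M [-1.91 -0.12  0.1 ] gap 0.0101 ff 78 q6 1.26 tilt [ 5.0e-04 -2.2e-03 -1.0e+00]
```

Call:
send_rows:
  plan: [0.5,0.002,-0.084,0,0,0,0.02,0.5,0.002,-0.084,0,0,0,0.02,0.5,0.002,-0.084,0,0,0,0.02,0.5,0.002,-0.084,0,0,0,0.02,0.5,0.002,-0.084,0,0,0,0.02]

```text
clock: 16.9
tool_pos: [0.4922, -0.0054, 0.1754]
eef_rot: [0.998, 0.059, -0.0, 0.001]
wrist_force: [-0.9, -8.7, -0.8]
finger_gap: 0.0099
finger_force: 78.5
```

```bash
python3 -c "
from h import *
st()"
```

```text
t 16.90 [ 0.4922 -0.0054  0.1754] psi 6.77 r 0.0423 phi 188.64 F rad 2.21 tan_cw -8.50 z -0.82 M [-2.03  0.2   0.06] gap 0.0099 ff 79 q6 1.37 tilt [-1.0e-04 -2.3e-03 -1.0e+00]
```

Call:
send_rows:
  plan: [0.5,0.002,-0.084,0,0,0,0.02,0.5,0.002,-0.084,0,0,0,0.02]

```text
clock: 17.07
tool_pos: [0.492, -0.0037, 0.1754]
eef_rot: [0.999, 0.039, -0.0, 0.001]
wrist_force: [-2.5, -9.1, 0.1]
finger_gap: 0.0102
finger_force: 78.6
```

```bash
python3 -c "
from h import *
st()"
```

```text
t 17.07 [ 0.492  -0.0037  0.1754] psi 4.48 r 0.0423 phi 186.39 F rad 3.50 tan_cw -8.81 z 0.11 M [-2.01  0.39  0.11] gap 0.0102 ff 79 q6 1.41 tilt [-3.0e-04 -2.4e-03 -1.0e+00]
```

Call:
send_rows:
  plan: [0.5,-0.028,-0.084,0,0,0,0.02,0.5,-0.018,-0.084,0,0,0,0.02,0.5,0.002,-0.084,0,0,0,0.02,0.5,0.002,-0.084,0,0,0,0.02]

```text
clock: 17.4
tool_pos: [0.4915, -0.0004, 0.1754]
eef_rot: [1.0, -0.001, -0.0, 0.001]
wrist_force: [-1.1, -10.6, -0.5]
finger_gap: 0.0101
finger_force: 78.6
```

```bash
python3 -c "
from h import *
st()"
```

```text
t 17.40 [ 4.915e-01 -4.000e-04  1.754e-01] psi -0.10 r 0.0425 phi 181.90 F rad 1.41 tan_cw -10.56 z -0.55 M [-2.12  0.27 -0.  ] gap 0.0101 ff 79 q6 1.50 tilt [-1.0e-04 -2.5e-03 -1.0e+00]
```

Call:
send_rows:
  plan: [0.5,0.002,-0.084,0,0,0,0.02,0.5,0.002,-0.084,0,0,0,0.02]

```text
clock: 17.57
tool_pos: [0.4915, 0.0012, 0.1754]
eef_rot: [1.0, -0.021, -0.0, 0.001]
wrist_force: [-2.1, -8.5, -0.9]
finger_gap: 0.0104
finger_force: 78.6
```

```bash
python3 -c "
from h import *
st()"
```

```text
t 17.57 [0.4915 0.0012 0.1754] psi -2.40 r 0.0425 phi 179.67 F rad 2.04 tan_cw -8.53 z -0.91 M [-2.13  0.38  0.07] gap 0.0104 ff 79 q6 1.54 tilt [-3.0e-04 -2.5e-03 -1.0e+00]
```

Call:
send_rows:
  plan: [0.5,0.002,-0.084,0,0,0,0.02]

```text
clock: 17.65
tool_pos: [0.4915, 0.0021, 0.1754]
eef_rot: [1.0, -0.031, -0.0, 0.001]
wrist_force: [-3.0, -10.5, 0.1]
finger_gap: 0.0102
finger_force: 78.7
```

```bash
python3 -c "
from h import *
st()"
```

```text
t 17.65 [0.4915 0.0021 0.1754] psi -3.54 r 0.0425 phi 178.55 F rad 2.69 tan_cw -10.56 z 0.08 M [-2.16  0.52 -0.01] gap 0.0102 ff 79 q6 1.56 tilt [-5.0e-04 -2.5e-03 -1.0e+00]
```

Call:
send_rows:
  plan: [0.5,0.002,-0.084,0,0,0,0.02]

```text
clock: 17.73
tool_pos: [0.4915, 0.0029, 0.1754]
eef_rot: [0.999, -0.041, -0.0, 0.001]
wrist_force: [-2.0, -10.1, 0.2]
finger_gap: 0.0102
finger_force: 78.7
```

```bash
python3 -c "
from h import *
st()"
```

```text
t 17.73 [0.4915 0.0029 0.1754] psi -4.69 r 0.0425 phi 177.43 F rad 1.55 tan_cw -10.21 z 0.20 M [-2.16  0.57  0.06] gap 0.0102 ff 79 q6 1.59 tilt [-6.0e-04 -2.5e-03 -1.0e+00]
```

Call:
send_rows:
  plan: [0.5,0.002,-0.084,0,0,0,0.02]

```text
clock: 17.82
tool_pos: [0.4916, 0.0037, 0.1754]
eef_rot: [0.999, -0.051, -0.0, 0.001]
wrist_force: [-2.6, -10.4, 0.4]
finger_gap: 0.0102
finger_force: 78.7
```

```bash
python3 -c "
from h import *
st()"
```

```text
t 17.82 [0.4916 0.0037 0.1754] psi -5.83 r 0.0425 phi 176.30 F rad 1.96 tan_cw -10.58 z 0.42 M [-2.12  0.62  0.07] gap 0.0102 ff 79 q6 1.61 tilt [-7.0e-04 -2.5e-03 -1.0e+00]
```

Call:
send_rows:
  plan: [0.5,0,0.15,0,0,0,0,0.5,0,0.1,0,0,0,0,0.5,-0.03,0.06,0,0,0,0,0.5,0,0,0,0,0,0]

```text
clock: 18.15
tool_pos: [0.4912, 0.0019, 0.1753]
eef_rot: [0.999, -0.05, 0.0, -0.0]
wrist_force: [0.5, 0.3, -1.6]
finger_gap: 0.0098
finger_force: 78.3
```

```bash
python3 -c "
from h import *
st()"
```

```text
t 18.15 [0.4912 0.0019 0.1753] psi -5.77 r 0.0429 phi 178.86 F rad -0.49 tan_cw 0.32 z -1.61 M [ 0.01 -0.05 -0.01] gap 0.0098 ff 78 q6 1.60 tilt [ 1.e-04  2.e-04 -1.e+00]
```

Call:
send_rows:
  plan: [0.5,0,0,-0.3,0,0,0,0.5,0,0,-0.7,0,0,0,0.5,0,0,-1,0,0,0,0.5,0,0,-2,0,0,0,0.5,0,0,-2,0,0,0,0.5,0,0,0,0,0,0,0.5,-0.76,-3.1,0,0,0,0,0.5,-0.76,-3.1,0,0,0,0,0.5,-0.76,-3.1,0,0,0,0,0.5,-0.76,-3.1,0,0,0,0,0.5,-0.76,-3.1,0,0,0,0,0.5,-0.76,-3.1,0,0,0,0,0.5,-0.76,-3.1,0,0,0,0,0.5,-0.76,-3.1,0,0,0,0,0.5,-0.76,-3.1,0,0,0,0,0.5,-0.76,-3.1,0,0,0,0]

```text
clock: 19.48
tool_pos: [0.4461, 0.3195, 0.2356]
eef_rot: [0.999, -0.05, 0.0, -0.0]
wrist_force: [0.1, 0.3, -1.5]
finger_gap: 0.0098
finger_force: 78.3
```

Call:
send_rows:
  plan: [0.5,0,0,0,0,0,-0.122,0.5,0,0,0,0,0,-0.122,0.5,0,0,0,0,0,-0.122,0.5,0,0,0,0,0,-0.122,0.5,0,0,0,0,0,-0.122,0.5,0,0,0,0,0,-0.122,0.5,0,0,0,0,0,-0.122,0.5,0,0,0,0,0,-0.122,0.5,0,0,0,0,0,0,0.5,0,0,0,0,0,0]

```text
clock: 20.32
tool_pos: [0.4467, 0.3179, 0.2355]
eef_rot: [0.907, 0.422, 0.0, -0.0]
wrist_force: [0.0, -0.5, -2.0]
finger_gap: 0.0101
finger_force: 78.4
```

```bash
python3 - <<'E'
from h import *
o=st([.4467,.3175,.0732])
im=capture("wrist");t=capture("side")
a=cv2.resize(im[110:335,150:350],(400,450),interpolation=cv2.INTER_CUBIC)
b=cv2.resize(t[90:203,180:280],(400,452),interpolation=cv2.INTER_CUBIC)[:450]
cv2.imwrite("pics/w5.png",np.hstack([a,b]))
E
```

```text
t 20.32 [0.4467 0.3179 0.2355] psi 49.93 r 0.3287 phi 105.40 F rad -0.46 tan_cw -0.11 z -2.04 M [ 0.01 -0.02 -0.  ] gap 0.0101 ff 78 q6 1.25 tilt [ 1.e-04  0.e+00 -1.e+00]
shift cm [-0.03  0.03 16.23]
```

View pics/w5.png

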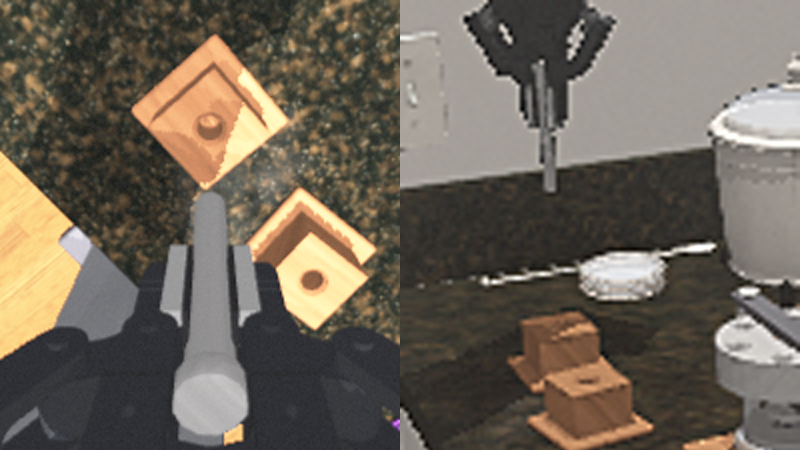

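Call:
send_rows:
  plan: [0.5,-0.02,0.02,2.5,0,0,0,0.5,0,0,3,0,0,0,0.5,0,0,3,0,0,0,0.5,0,0,2.5,0,0,0,0.5,0,0,0.4,0,0,0,0.5,0,0,0.4,0,0,0,0.5,0,0,0.4,0,0,0,0.5,0,0,0.4,0,0,0,0.5,0,0,0.4,0,0,0,0.5,0,0,0,0,0,0]

```text
clock: 21.25
tool_pos: [0.4468, 0.3177, 0.1053]
eef_rot: [0.906, 0.424, 0.0, -0.0]
wrist_force: [-0.1, -0.0, -1.1]
finger_gap: 0.0103
finger_force: 78.4
```

```bash
python3 -c "
from h import *
st([.4467,.3175,.0732])"
```

```text
t 21.25 [0.4468 0.3177 0.1053] psi 50.14 r 0.3285 phi 105.40 F rad 0.01 tan_cw -0.14 z -1.09 M [ 0.01  0.06 -0.01] gap 0.0103 ff 78 q6 1.25 tilt [ 3.e-04  2.e-04 -1.e+00]
shift cm [-0.02  0.01  3.21]
```

Call:
send_rows:
  plan: [0.5,-0.01,0,0.5,0,0,0,0.5,0,0,0.5,0,0,0,0.5,0,0,0.5,0,0,0,0.5,0,0,0.5,0,0,0,0.5,0,0,0.5,0,0,0,0.5,0,0,0.4,0,0,0,0.5,0,0,0.2,0,0,0,0.5,0,0,0,0,0,0,0.5,0,0,0,0,0,0]

```text
clock: 22.0
tool_pos: [0.4467, 0.3176, 0.0743]
eef_rot: [0.906, 0.424, 0.0, -0.0]
wrist_force: [-0.4, 0.3, -1.4]
finger_gap: 0.0099
finger_force: 78.4
```

```bash
python3 -c "
from h import *
st([.4467,.3175,.0732])"
```

```text
t 22.00 [0.4467 0.3176 0.0743] psi 50.15 r 0.3284 phi 105.41 F rad 0.39 tan_cw -0.34 z -1.37 M [-0.06  0.01 -0.04] gap 0.0099 ff 78 q6 1.25 tilt [ 0.e+00  1.e-04 -1.e+00]
shift cm [-0.01  0.01  0.11]
```

Call:
send_rows:
  plan: [0.5,0,0,0.08,0,0,0,0.5,0,0,0,0,0,0,3,0,0,0,0,0,0,5,0,0,0,0,0,0,8.5,0,0,0,0,0,0,8.5,0,0,0,0,0,0,8.5,0,0,0,0,0,0,8.5,0,0,0,0,0,0,8.5,0,0,-1.5,0,0,0,8.5,0,0,-2.5,0,0,0,8.5,0,0,-3,0,0,0,8.5,0,0,-3,0,0,0,8.5,0,0,-3,0,0,0,8.5,0,0,-3,0,0,0,8.5,-3,0,0,0,0,0,8.5,-3,0,0,0,0,0,8.5,0,0,0,0,0,0]

```text
clock: 23.42
tool_pos: [0.4059, 0.2692, 0.2337]
eef_rot: [0.906, 0.424, -0.0, 0.0]
wrist_force: [-0.5, -0.3, -0.4]
finger_gap: 0.0849
finger_force: 0.0
```

```bash
python3 - <<'E'
from h import *
st()
im=capture("wrist");t=capture("side")
p=proj("side",[.4467,.3172,.06])[0]
a=cv2.resize(im[:225,150:350],(400,450),interpolation=cv2.INTER_CUBIC)
b=cv2.resize(t[130:243,200:300],(400,452),interpolation=cv2.INTER_CUBIC)[:450]
cv2.imwrite("pics/w6.png",np.hstack([a,b]))
E
```

```text
t 23.42 [0.4059 0.2692 0.2337] psi 50.12 r 0.2972 phi 115.53 F rad -0.08 tan_cw -0.61 z -0.37 M [ 0.02  0.02 -0.  ] gap 0.0849 ff 0 q6 1.21 tilt [-5.e-04 -6.e-04 -1.e+00]
```

View pics/w6.png

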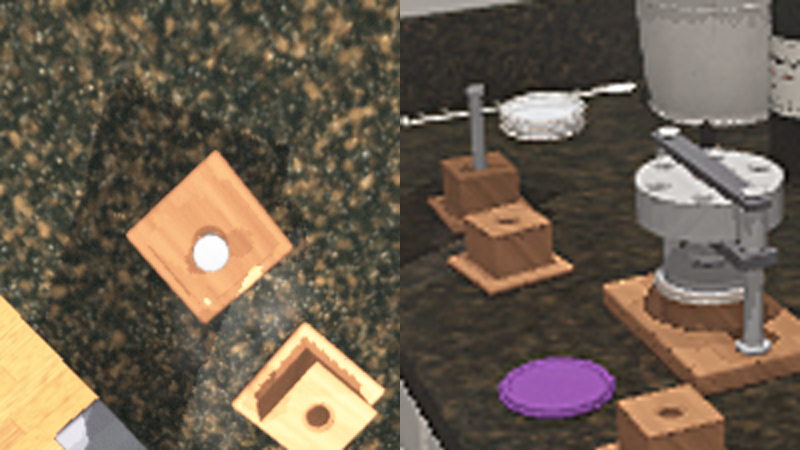

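The bar stands upright in its own stand (head at 210,253 in the left tile), the fingers are clear of everything, and the disc is down on the coaster.

```bash
python3 -c "
from station import *
print(finish_job())"
```

```text
the job is handed in; nothing more can be done
None
```

The coaster is clamped: moving the bar on took a push of about 10 N when I stopped (single readings were noisy, roughly 8.5 to 10.6 N). The bar is back upright in its stand and the job is handed in at about 23.5 s; I was given no verdict.

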